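Load the sample dryer and open its vent one hole

ROBOT

A 6-joint arm with a two-finger parallel gripper is mounted at the origin on the work surface. World frame = base frame: x ahead of the robot, y to its left, z up, the work surface at z = 0. Lengths are in m, angles in degrees, forces in N, time in s.
With the tool pointing down it reaches from about 0.275 to 0.875 m from the base axis. Payload 12.5 kg.
Tool frame: the origin (TCP) lies at the very end of the fingers, on their centre line; the grasp point (between the pads) lies 19 mm behind it; z points along the fingers, y is the line along which they close (so a half turn about z gives the same grasp; the last joint's range is limited). The gripper opens to 85 mm and grips with 20 to 120 N. Pads are 22 mm wide; open, the fingers measure 114 mm over their backs; the gripper's body (76 mm by 85 mm) begins 54 mm behind the grasp point. The pads swing forward as they close: fully open they stand 13 mm farther back than shut.
Start: joints at [-70.05, 20.094, 94.641, -0, 65.266, -4.847], TCP at [0.231, -0.499, 0.231] pointing down, gripper open.
Joint ranges: [-157.81, 157.81], [-45, 120.19], [0.68, 151.7], [-89.99, 269.99], [4.06, 180], [-164.3, 164.3]. Speed limits (degrees/s): [127.2, 127.2, 159.86, 180, 180, 180].

INTERFACE

Orientations are given as a 3x3 rotation matrix whose columns are the frame's x, y, z axes.
In Python, from rig import robot gives the robot as it stands. The module is installed in compiled form; this text tells all that it offers.
- The arm moves only by the shell command python3 -m crank 'ROWS'. ROWS is a JSON object of lists of equal length, an entry for each row: "slide": the shift along the tool's x, y, z in m, a list of three; "spin": the turn about the tool's z in rad; "hand": the finger opening in m, from 0 to 0.0854. In form: {"slide": [[tx, ty, tz], ...], "spin": [spin, ...], "hand": [hand, ...]}. A call has 1 to 8 rows; each row shifts and turns the commanded pose from where the row before left it, along the tool's axes as they then stand; what a row does not reach is not made up. A row lasts 1/8 s, in which the tool goes at most 62.5 mm and 10.7 degrees, less where a joint would pass 70% of its speed; a pose out of reach is approached as far as the arm can. A call is refused whole if a number of a shift passes 0.0625 or a number of a turn 0.188, either way. A call with a gripper value outside its range is refused whole. The fingers move at their own pace and stop on an object; the grip force is fixed at half the most. Time passes only in rows, so rows that do not move let the fingers close. It gives the time, the measured TCP pose, the force and the opening at its end, in the units of the state.
- robot.state(): the state, without advancing time (a new reading comes with each control period).
- robot.get_image(name): name is "scene" or "top" or "wrist"; returns the picture (420x560x3 uint8, red, green, blue); there is no depth.
- robot.get_calibration(name): a dict with "fovy" (degrees; the focal length in pixels is half the picture's height over the tangent of half this angle, whatever the lens; pixels are square), "cx", "cy" (the principal point, pixels), "eye" and "orientation" of the camera in the world; the wrist camera has in their place "hand_eye" (4x4, takes a point from camera to tool coordinates, whose origin is the TCP and whose axes are the flange's). Camera axes: x right, y down, z forward; pixel columns grow to the right and rows downward; lengths in m; the calibration is good to about 2 mm. A picture is of the moment at which its call begins: read the wrist's pose just before it. get_calibration takes no time and is no camera call.
- robot.close_job(): hands the job in, once; it reports no verdict.
Trained networks look in the newest picture that a camera, given by its name, has taken for a name from the list of things; names that differ only in an ending like _2 or _b are one class to them, and where a whole thing is asked for, a point or a joint stands for the part that bears it (a point fixed in the world has none). Each returns a list of dicts, best first, with "conf" (0 to 1); they miss things now and then, are a little off and sometimes report something else, mostly with a low value. They report only what shows in the picture. A call takes as long as a camera call. They do not tell look-alikes from the thing itself.
- robot.trace(query, camera): "mask" (420x560 bool, what is visible of it) and "rect" ([left, top, width, height] in pixels, round what is visible of it).
- robot.place_of(query, camera): "location" ([column, row] in pixels: a listed point, or the origin of a listed thing).
The state is a dict: "clock": time; "qpos": joint angles; "joint_vel": joint speeds; "joint_torque": joint torques, N m; "ee_pos": TCP position; "tool_rot": TCP orientation; "force": force on the tool from outside, world axes, zero at the start; "ft_torque": the same for the moment, N m; "finger_gap": opening from 0.0 (shut) to 1.0 (fully open).
Only numpy, scipy, OpenCV 4.12 (cv2) and the standard library are available. Lean on these libraries where they do the work, as an engineer would, in place of code of your own. Each camera call takes 0.05 s, during which the arm holds its last target. There are 200 camera calls.

TASK

Load the drying box: lift the hatch off its seat and slide it all the way aside along its channels, stand every sample carrier upright on the chamber floor, then slide the hatch back until it drops fully home. Leave the vent shut until then; last of all lift the vent stay off its pin and drop its middle hole fully down over the pin, so that the flap stands part open. Do not disturb the bottle, the jar or the dish.

Things in the scene. Friction and masses are not known exactly. Their poses are not given: they have to be found in the camera images.
- dryer: low white drying box fixed to the table, 240 (x) by 465 (y: from -250 to +215) by 70 mm high; origin at the table top, x = 0 is mid-depth; its own +x points to the vent flap (away from the robot, turned by up to 0.15 rad), +y along the hatch channels, from the chamber to the parking end. Things given as 'box axes' use these axes. Nothing on its deck other than the pin, stay, hatch handle and channel walls rises above 82 mm.
- chamber (a point): centre of the chamber's inner floor, 6 mm above the table (axes of the box). The chamber is an open well 150 by 150 mm with upright walls, 56 mm deep up to the ledge that carries the hatch; it has room for four carriers in a 2 by 2 pattern, 60 mm apart
- seat (a point): centre of the hatch's seat (box axes), at the height of the ledge (62 mm above the table) on which the hatch rests when home; the seat is a recess 8 mm deep and 176 by 176 mm, so the 170 mm hatch has 3 mm play on each side and lies flush with the deck
- park (a point): where the hatch's origin is when it is slid fully aside and rests on the deck: 179 mm along the box's +y from the seat and 8 mm higher (70 mm above the table). Channel walls 12 mm high above the deck guide the hatch on both sides (3 mm play) and stop it at both ends (2 mm past this point); they are open above
- hatch: loose square aluminium plate 170 by 170 by 8 mm, about 0.4 kg, origin at the centre of its underside, with a black bar handle on top: 70 mm long along the hatch's x, 14 mm thick in y, rising from 8 to 42 mm above the underside. Begins home in its seat; it must be raised more than 8 mm to leave the seat
- hatch_grip (a point): middle of the hatch's bar handle, 28 mm above the hatch's underside
- flap (a joint): angle of the vent flap, rad: 0 shut, grows to 1.0 as it swings outwards (away from the box, towards box +x) about an upright hinge; slight friction, stays where left; about 0.33 when the stay's middle hole is on the pin
- flap_hinge (a point): point on the flap's upright hinge line, level with the stay (92.5 mm above the table)
- stay_pivot (a point): where the stay is jointed to the flap, 140 mm from the hinge line (when shut: straight along box -y from the hinge). Here the stay both swivels level (freely, about an upright axis) and tips up (about a level axis; it falls back under its own weight to level, its stop, or onto whatever is under it). The stay is a steel bar 225 by 24 by 5 mm, 0.16 kg, its mid-thickness at the pivot's height; when shut it runs from the pivot along box -x, towards the robot
- stay_knob (a point): a point on the black upright round grip at the stay's free end (18 mm diameter, rising from 2.5 to 47.5 mm above the stay's mid-thickness): on its axis, 215 mm from the pivot along the stay and 30 mm above the stay's mid-thickness; it leans back towards the flap as the stay tips up
- hole_near (a point): centre, at the stay's underside, of the hole nearest the flap, 75 mm from the pivot; at the start the pin is in it and the flap is shut
- hole_mid (a point): centre, at the underside, of the middle of the three holes, 120 mm from the pivot; all holes are 12 mm wide
- hole_far (a point): centre, at the underside, of the hole nearest the knob, 165 mm from the pivot
- pin_top (a point): top of the fixed upright round-ended pin (8 mm diameter) on the deck, 100.5 mm above the table; it reaches 10.5 mm above the underside of a level stay. A hole fully down over it has its underside centre 10.5 mm below this point
- carrier0: sample carrier, loose, about 0.12 kg: aluminium disc 44 mm in diameter and 10 mm thick with an upright round grip post 18 mm in diameter in the middle, 50 mm high in all; origin at the centre of its underside, z up. Two to four carriers are present, the others absent (None); all are alike
- carrier1: sample carrier, loose, about 0.12 kg: aluminium disc 44 mm in diameter and 10 mm thick with an upright round grip post 18 mm in diameter in the middle, 50 mm high in all; origin at the centre of its underside, z up. Two to four carriers are present, the others absent (None); all are alike
- carrier2: sample carrier, loose, about 0.12 kg: aluminium disc 44 mm in diameter and 10 mm thick with an upright round grip post 18 mm in diameter in the middle, 50 mm high in all; origin at the centre of its underside, z up. Two to four carriers are present, the others absent (None); all are alike
- carrier3: sample carrier, loose, about 0.12 kg: aluminium disc 44 mm in diameter and 10 mm thick with an upright round grip post 18 mm in diameter in the middle, 50 mm high in all; origin at the centre of its underside, z up. Two to four carriers are present, the others absent (None); all are alike
- wash_bottle: bystander: wash bottle 64 mm in diameter, 150 mm high, origin under its centre
- ink_jar: bystander: jar 60 mm in diameter, 70 mm high, origin under its centre
- dish: bystander: shallow glass dish 90 mm in diameter, 18 mm high, origin under its centre
Not all that is in view belongs to the job. What is shaped like the carrier3 but purple is not meant.

How it is judged:
By the outcome, as a careful person would: the job done as asked, in the order asked, and still so for the second after the job is handed in, with the robot touching nothing.
Of carrier0, carrier1, carrier2, carrier3 only 2 to 4 are there at a start; the rules pass over those that are not, and their reading is None.
At some moment in a run one of carrier0, carrier1, carrier2, carrier3 may be knocked a few centimetres aside while the robot is not near it.
Once in a run the grip may slacken for a moment while it holds something.
It also fails if it takes over 210 s, if anything falls off the work surface, if the arm or the gripper's body presses on something with over 40 N, if the wrist force passes 120 N, or if a joint passes its speed limit or range.

## Working session

There is one attempt and no reset: what is moved stays moved. The work goes in short steps, Python scripts to look and compute and a shell command to move; the robot and the scene stay as the last step left them, time stands still between calls to the robot, and variables do not carry over. Pictures are saved under pics/ and viewed, on a budget of 14 in all, crops included, one or two more only if the job needs it, and the job is handed in when it is done.

```bash
mkdir -p pics
cat > h.py <<'E'
import numpy as np, cv2, json
from rig import robot
def cam(n):
    c=robot.get_calibration(n); f=210/np.tan(np.radians(c["fovy"])/2)
    if n=="wrist":
        s=robot.state(); T=np.eye(4); T[:3,:3]=np.array(s["tool_rot"]); T[:3,3]=s["ee_pos"]
        M=T@np.array(c["hand_eye"]); return f,c["cx"],c["cy"],M[:3,3],M[:3,:3]
    return f,c["cx"],c["cy"],np.array(c["eye"]),np.array(c["orientation"])
def ray(C,uv):
    f,cx,cy,e,R=C; d=R@np.array([(uv[0]-cx)/f,(uv[1]-cy)/f,1]); return e,d
def at_z(C,uv,z):
    e,d=ray(C,uv); return e+d*(z-e[2])/d[2]
def proj(C,p):
    f,cx,cy,e,R=C; q=R.T@(np.array(p)-e); return [cx+f*q[0]/q[2],cy+f*q[1]/q[2]]
def shot(n,name=None):
    C=cam(n); im=robot.get_image(n)
    if name: cv2.imwrite("pics/"+name,im[:,:,::-1])
    return C,im
E
python3 - <<'E'
from h import *
s=robot.state(); print({k:np.round(v,3).tolist() for k,v in s.items()})
for n in ["scene","top","wrist"]: print(n,robot.get_calibration(n))
C,im=shot("top","top0.png"); C2,im2=shot("scene","scene0.png")
cv2.imwrite("pics/a.png",np.hstack([im,im2])[:,:,::-1])
E
```

```text
{'clock': 0.0, 'qpos': [-70.049, 20.125, 94.677, 0.0, 65.265, -4.847], 'joint_vel': [0.086, -0.035, -0.027, -0.019, -0.014, 0.01], 'joint_torque': [0.002, -50.61, -29.14, 0.0, 0.005, -0.0], 'ee_pos': [0.231, -0.499, 0.231], 'tool_rot': [[0.908, 0.419, -0.0], [0.419, -0.908, 0.001], [0.0, -0.001, -1.0]], 'force': [-0.058, -0.122, 0.325], 'ft_torque': [0.047, -0.058, -0.026], 'finger_gap': 0.999}
scene {'fovy': 53.2288789901408, 'cx': 275.9677058071409, 'cy': 210.2967824125862, 'eye': array([1.16998344, 0.32131019, 0.62228944]), 'orientation': array([[-0.44919338,  0.51659378, -0.72894181],
       [ 0.89334724,  0.24829696, -0.37453882],
       [-0.01249039, -0.81943852, -0.57303098]])}
top {'fovy': 43.82570649652748, 'cx': 267.7572929219043, 'cy': 197.73564080282512, 'eye': array([0.37847328, 0.02103758, 1.508068  ]), 'orientation': array([[-0.01910872, -0.99245627,  0.12110081],
       [-0.99981465,  0.01868351, -0.00464585],
       [ 0.00234822, -0.12116714, -0.99262934]])}
wrist {'fovy': 59.5114830206956, 'cx': 276.1798807619516, 'cy': 207.09362923217242, 'hand_eye': array([[-1.10677393e-03, -9.55429510e-01, -2.95217252e-01,
         7.51829485e-02],
       [ 9.99999214e-01, -1.23157936e-03,  2.36822877e-04,
        -4.41321267e-04],
       [-5.89851039e-04, -2.95216758e-01,  9.55430122e-01,
        -1.43192193e-01],
       [ 0.00000000e+00,  0.00000000e+00,  0.00000000e+00,
         1.00000000e+00]])}
```

View pics/top0.png

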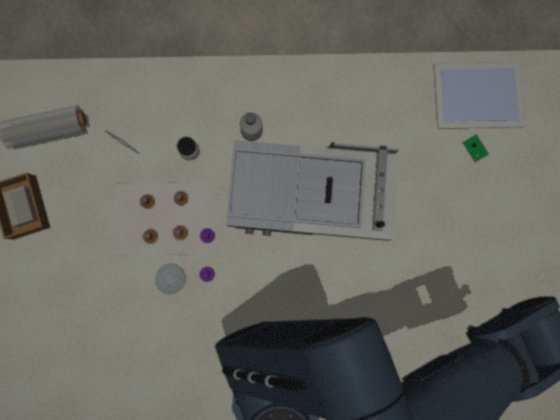

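View pics/scene0.png

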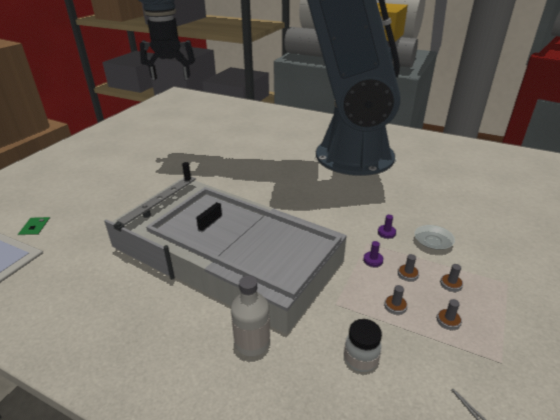

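Run:
```python
from h import *
Z=dict(dryer=0,chamber=.006,seat=.062,park=.07,hatch=.062,hatch_grip=.09,flap_hinge=.0925,stay_pivot=.0925,stay_knob=.1225,hole_near=.09,hole_mid=.09,hole_far=.09,pin_top=.1005,carrier0=0,wash_bottle=0,ink_jar=0,dish=0)
C=cam("top")
for q,z in Z.items():
    for d in robot.place_of(q,"top")[:6]:
        print(q,round(d["conf"],2),np.round(d["location"]),np.round(at_z(C,d["location"],z),3))
```

```text
dryer 0.9 [305. 191.] [ 0.58  -0.094  0.   ]
dryer 0.67 [187. 150.] [0.707 0.25  0.   ]
dryer 0.23 [180. 233.] [0.465 0.271 0.   ]
chamber 0.17 [382. 174.] [ 0.624 -0.319  0.006]
park 0.59 [266. 187.] [0.584 0.019 0.07 ]
park 0.29 [380. 223.] [ 0.479 -0.295  0.07 ]
hatch 0.66 [326. 186.] [ 0.585 -0.149  0.062]
hatch 0.34 [305. 193.] [ 0.565 -0.09   0.062]
hatch_grip 0.63 [329. 187.] [ 0.579 -0.154  0.09 ]
flap_hinge 0.56 [332. 144.] [ 0.696 -0.168  0.093]
flap_hinge 0.21 [152. 239.] [0.445 0.329 0.093]
stay_pivot 0.56 [383. 151.] [ 0.676 -0.307  0.093]
stay_knob 0.72 [382. 224.] [ 0.471 -0.289  0.123]
stay_knob 0.61 [333. 145.] [ 0.687 -0.166  0.123]
hole_near 0.78 [384. 174.] [ 0.611 -0.305  0.09 ]
hole_mid 0.72 [379. 191.] [ 0.563 -0.292  0.09 ]
hole_far 0.82 [379. 208.] [ 0.517 -0.288  0.09 ]
hole_far 0.71 [254. 130.] [0.742 0.05  0.09 ]
pin_top 0.85 [383. 174.] [ 0.61  -0.301  0.101]
carrier0 0.71 [150. 239.] [0.45  0.356 0.   ]
carrier0 0.7 [205. 235.] [0.459 0.197 0.   ]
carrier0 0.65 [177. 234.] [0.463 0.279 0.   ]
carrier0 0.62 [178. 200.] [0.561 0.274 0.   ]
carrier0 0.54 [204. 273.] [0.349 0.2   0.   ]
carrier0 0.47 [146. 203.] [0.553 0.368 0.   ]
wash_bottle 0.73 [254. 131.] [0.761 0.051 0.   ]
ink_jar 0.6 [189. 150.] [0.71  0.243 0.   ]
dish 0.93 [170. 282.] [0.325 0.296 0.   ]
```

The top view shows the box centred near px (310,190), with the hatch handle at (329,188), the stay on the right and the flap shut at the back. There are four orange carriers around (165,215), two purple decoys at (207,235) and (207,273), and the dish at (170,280). I'll go above the hatch.

```bash
python3 -m crank '{"slide":[[0,0,0],[0,0,0],[0,0,0]],"spin":[0.175,0.175,0.17],"hand":[0.085,0.085,0.085]}'
cat >> h.py <<'E'
def need(x,y,z=None,yaw=None):
    """shift in tool axes (after the spin) and spin to bring TCP to x,y,z with tool-y along angle yaw (rad, mod pi)"""
    s=robot.state(); R=np.array(s["tool_rot"]); p=np.array(s["ee_pos"]); sp=0
    if yaw is not None:
        cur=np.arctan2(R[1,1],R[0,1]); w=(yaw-cur+np.pi/2)%np.pi-np.pi/2; sp=-w
        c,s_=np.cos(w),np.sin(w); R=np.array([[c,-s_,0],[s_,c,0],[0,0,1]])@R
    d=np.array([x,y,p[2] if z is None else z])-p
    print("t",round(s["clock"],2),"shift",np.round(R.T@d,4),"spin",round(sp,4),"pos",np.round(p,4),"F",np.round(s["force"],1),"gap",round(s["finger_gap"],3))
E
python3 -c "
from h import *
need(.57,-.156,.25,1.484)"
```

```text
clock: 1.32
ee_pos: [0.2307, -0.4993, 0.2313]
tool_rot: [[0.996, -0.093, 0.0], [-0.093, -0.996, -0.0], [0.0, 0.0, -1.0]]
force: [0.1, -1.0, -0.9]
finger_gap: 0.996
t 1.32 shift [ 0.3083 -0.3714 -0.0187] spin -0.0061 pos [ 0.2307 -0.4993  0.2313] F [ 0.1 -1.  -0.9] gap 0.996
```

```bash
python3 -m crank '{"slide":[[0.034,-0.041,-0.003],[0.034,-0.041,-0.003],[0.034,-0.041,-0.003],[0.034,-0.041,-0.003],[0.034,-0.041,-0.003],[0.034,-0.041,-0.003],[0.034,-0.041,0],[0.034,-0.041,0]],"spin":[0,0,0,0,0,0,0,0],"hand":[0.085,0.085,0.085,0.085,0.085,0.085,0.085,0.085]}' >/dev/null
python3 -m crank '{"slide":[[0.036,-0.043,0],[0,0,0],[0,0,0]],"spin":[-0.006,0,0],"hand":[0.085,0.085,0.085]}'
python3 - <<'E'
from h import *
C,im=shot("wrist","w1.png")
Z=dict(chamber=.006,seat=.062,park=.07,hatch=.062,hatch_grip=.09,stay_pivot=.0925,stay_knob=.1225,hole_near=.09,hole_mid=.09,hole_far=.09,pin_top=.1005)
for q,z in Z.items():
    for d in robot.place_of(q,"wrist")[:2]:
        print(q,round(d["conf"],2),np.round(d["location"]),np.round(at_z(C,d["location"],z),4))
E
```

```text
clock: 2.7
ee_pos: [0.5695, -0.1567, 0.2491]
tool_rot: [[0.997, -0.081, -0.001], [-0.081, -0.997, -0.0], [-0.001, 0.0, -1.0]]
force: [0.5, -0.3, 0.7]
finger_gap: 0.993
park 0.94 [ 70. 173.] [0.5918 0.0263 0.07  ]
hatch 0.95 [272. 177.] [ 0.5715 -0.1525  0.062 ]
hatch_grip 0.86 [273. 185.] [ 0.5709 -0.1537  0.09  ]
hatch_grip 0.28 [455. 120.] [ 0.6126 -0.3038  0.09  ]
stay_pivot 0.78 [468.  18.] [ 0.6855 -0.3075  0.0925]
stay_knob 0.83 [434. 297.] [ 0.4724 -0.2801  0.1225]
hole_near 0.71 [449. 119.] [ 0.6132 -0.2992  0.09  ]
hole_near 0.45 [438. 297.] [ 0.4516 -0.2977  0.09  ]
hole_mid 0.58 [438. 179.] [ 0.5645 -0.2928  0.09  ]
hole_far 0.88 [430. 223.] [ 0.5255 -0.2879  0.09  ]
pin_top 0.63 [453. 122.] [ 0.6121 -0.2978  0.1005]
```

View pics/w1.png

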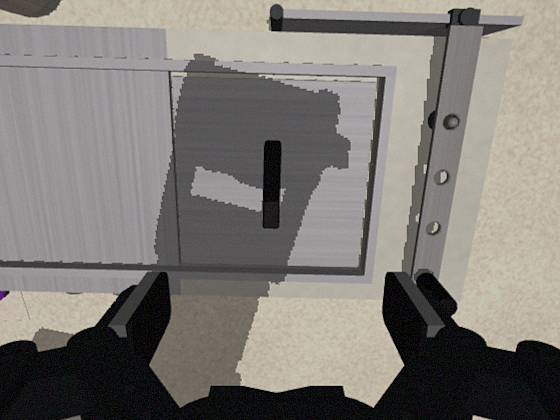

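Clear view: hatch handle at px (272,185), stay with its three holes on the right, pin in the near one. I'll get the yaw from the channel edges.

Run:
```python
from h import *
C=cam("wrist")
for a,b,z in [((0,57),(395,67),.082),((0,268),(178,265),.07),((171,72),(178,264),.07),((265,141),(264,228),.104),((0,270),(370,283),.082)]:
    p,q=at_z(C,a,z),at_z(C,b,z); d=q-p; print(np.round(p,3),np.round(q,3),np.degrees(np.arctan2(d[1],d[0])), np.linalg.norm(d))
need(.5712,-.1535,.068,np.pi/2-.12)
m=robot.trace("hatch","wrist")[0]; cs=cv2.findContours(m["mask"].astype(np.uint8),0,2)[0]; c=max(cs,key=cv2.contourArea)
P=np.array([at_z(C,p,.07)[:2] for p in c[:,0].astype(float)],dtype=np.float32); print(cv2.minAreaRect(P))
```

```text
[0.69  0.051 0.082] [ 0.657 -0.258  0.082] -96.07667092228516 0.3110503174299803
[0.506 0.117 0.07 ] [ 0.495 -0.055  0.07 ] -93.67951215785853 0.17255247703507196
[ 0.669 -0.077  0.07 ] [ 0.496 -0.055  0.07 ] 172.66337236434046 0.17429567902742424
[ 0.61  -0.151  0.104] [ 0.538 -0.144  0.104] 174.0976087560636 0.07218859972488574
[0.509 0.107 0.082] [ 0.467 -0.237  0.082] -96.98432549534779 0.34678856739050334
t 3.3 shift [ 0.001  -0.0032  0.1813] spin 0.0387 pos [ 0.5698 -0.1566  0.2493] F [ 0.4 -0.7 -0.2] gap 0.994
((0.5718449950218201, -0.1528751701116562), (0.17124046385288239, 0.1701008528470993), 83.77359008789062)
```

```bash
python3 -m crank '{"slide":[[0.001,-0.0032,0.05],[0,0,0.05],[0,0,0.045],[0,0,0.018],[0,0,0.009],[0,0,0],[0,0,0]],"spin":[0.032,0,0,0,0,0,0],"hand":[0.085,0.085,0.06,0.06,0.06,0.05,0.05]}'
python3 -m crank '{"slide":[[0,0,0],[0,0,0],[0,0,0],[0,0,0],[0,0,0],[0,0,0]],"spin":[0,0,0,0,0,0],"hand":[0,0,0,0,0,0]}'
```

```text
clock: 4.22
ee_pos: [0.5719, -0.1536, 0.0787]
tool_rot: [[0.994, -0.113, 0.002], [-0.113, -0.994, -0.001], [0.002, 0.0, -1.0]]
force: [0.2, -0.2, 0.7]
finger_gap: 0.583
clock: 4.97
ee_pos: [0.5714, -0.1535, 0.078]
tool_rot: [[0.994, -0.113, 0.001], [-0.113, -0.994, -0.0], [0.001, 0.0, -1.0]]
force: [-1.7, 0.9, 5.5]
finger_gap: 0.149
```

```bash
python3 -m crank '{"slide":[[0,0,-0.004],[0,0,-0.005],[0,0,-0.005],[0,0,0],[0,0,0]],"spin":[0,0,0,0,0],"hand":[0,0,0,0,0]}'
python3 -m crank '{"slide":[[0,-0.01,0],[0,-0.02,0],[0,-0.02,0],[0,-0.02,0],[0,0,0],[0,0,0]],"spin":[0,0,0,0,0,0],"hand":[0,0,0,0,0,0]}'
python3 -c "
from h import *
C,im=shot('wrist','w2.png')"
```

```text
clock: 5.6
ee_pos: [0.571, -0.1533, 0.0912]
tool_rot: [[0.994, -0.113, -0.0], [-0.113, -0.994, 0.0], [-0.0, -0.0, -1.0]]
force: [-0.0, -0.6, -3.3]
finger_gap: 0.152
clock: 6.35
ee_pos: [0.5791, -0.0837, 0.0913]
tool_rot: [[0.994, -0.112, 0.0], [-0.112, -0.994, -0.0], [0.0, 0.0, -1.0]]
force: [-0.2, 0.9, -3.2]
finger_gap: 0.15
```

View pics/w2.png

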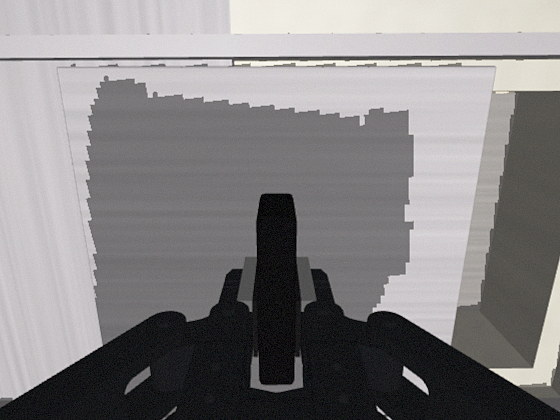

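The hatch is held and clear of its seat, with the well opening on the right. I'll slide on the remaining ~109 mm.

```bash
python3 -m crank '{"slide":[[0,-0.02,0],[0,-0.025,0],[0,-0.025,0],[0,-0.02,0],[0,-0.012,0],[0,-0.006,0],[0,0,0],[0,0,0]],"spin":[0,0,0,0,0,0,0,0],"hand":[0,0,0,0,0,0,0,0]}'
```

```text
clock: 7.4
ee_pos: [0.5912, 0.0229, 0.0913]
tool_rot: [[0.994, -0.114, -0.0], [-0.114, -0.994, -0.0], [-0.0, 0.0, -1.0]]
force: [1.0, 0.5, -3.9]
finger_gap: 0.151
```

```bash
python3 -m crank '{"slide":[[0,-0.002,0],[0,0,0.003],[0,0,0.0025],[0,0,0],[0,0,0]],"spin":[0,0,0,0,0],"hand":[0,0,0,0,0]}'
python3 -m crank '{"slide":[[0,0,0],[0,0,0],[0,0,0],[0,0,-0.02],[0,0,-0.04],[0,0,-0.05],[0,0,-0.05],[0,0,0]],"spin":[0,0,0,0,0,0,0,0],"hand":[0.05,0.05,0.05,0.05,0.05,0.05,0.05,0.05]}'
python3 - <<'E'
from h import *
C,im=shot("wrist"); C2,_=shot("top")
for q,z in dict(chamber=.006,hatch=.07,hatch_grip=.098,seat=.062).items():
  for n,c in(("wrist",C),("top",C2)):
    for d in robot.place_of(q,n)[:1]: print(q,n,round(d["conf"],2),np.round(at_z(c,d["location"],z),4))
for d in robot.place_of("carrier0","top"):
    u,v=map(int,d["location"]); print(round(d["conf"],2),u,v,np.round(at_z(C2,d["location"],0),3), np.median(_[v-6:v+7,u-6:u+7].reshape(-1,3),0))
need(.45,.35,.25,None)
E
```

```text
clock: 8.02
ee_pos: [0.5914, 0.0254, 0.086]
tool_rot: [[0.994, -0.113, -0.0], [-0.113, -0.994, -0.0], [-0.0, 0.0, -1.0]]
force: [-2.7, -0.8, 3.4]
finger_gap: 0.153
clock: 9.02
ee_pos: [0.593, 0.0254, 0.2498]
tool_rot: [[0.994, -0.113, 0.007], [-0.113, -0.994, -0.0], [0.007, -0.001, -1.0]]
force: [1.0, 0.2, 0.2]
finger_gap: 0.587
chamber wrist 0.73 [ 0.5721 -0.1508  0.006 ]
chamber top 0.88 [ 0.5665 -0.1548  0.006 ]
hatch wrist 0.94 [0.5912 0.0245 0.07  ]
hatch top 0.76 [0.6022 0.0258 0.07  ]
hatch_grip wrist 0.91 [0.5898 0.0255 0.098 ]
hatch_grip top 0.65 [0.5907 0.0247 0.098 ]
seat wrist 0.76 [ 0.5703 -0.1544  0.062 ]
seat top 0.69 [ 0.5751 -0.1451  0.062 ]
0.74 177 234 [0.462 0.275 0.   ] [97. 78. 73.]
0.72 204 234 [0.459 0.2   0.   ] [ 80.  43. 100.]
0.7 207 273 [0.349 0.191 0.   ] [79. 43. 99.]
0.5 179 199 [0.562 0.27  0.   ] [92. 71. 63.]
0.47 145 204 [0.549 0.37  0.   ] [89. 75. 75.]
0.45 148 237 [0.452 0.359 0.   ] [92. 71. 60.]
t 9.57 shift [-0.1771 -0.3065 -0.0045] spin 0 pos [0.5913 0.0255 0.2454] F [-0.3 -0.3  0.1] gap 0.587
```

```bash
python3 -m crank '{"slide":[[-0.017,-0.046,-0.004],[-0.017,-0.046,-0.004],[-0.017,-0.046,-0.004],[-0.017,-0.046,-0.004],[-0.017,-0.046,-0.004],[-0.017,-0.046,-0.004],[0,0,0],[0,0,0]],"spin":[0,0,0,0,0,0,0,0],"hand":[0.05,0.05,0.05,0.05,0.05,0.05,0.05,0.05]}'
cat >> h.py <<'E'
def carriers(n="wrist",name=None):
    C,im=shot(n,name); out=[]
    for d in robot.trace("carrier0",n):
        px=im[d["mask"]].astype(float); r,g,b=np.median(px,0); pur=np.mean((px[:,2]>px[:,1]*1.3)&(px[:,0]>px[:,1]*1.2))
        orange=np.mean(px[:,0]>px[:,2]*1.35)
        x,y,w,h=d["rect"]; out.append((round(d["conf"],2),[int(x),int(y),int(w),int(h)],round(pur,2),round(orange,2)))
    for o in out: print(o)
    for d in robot.place_of("carrier0",n): print(round(d["conf"],2),np.round(d["location"]),np.round(at_z(C,d["location"],0),4))
E
python3 -c "
from h import *
carriers('wrist','w3.png')"
```

```text
clock: 10.58
ee_pos: [0.5213, 0.3109, 0.2696]
tool_rot: [[0.994, -0.113, -0.0], [-0.113, -0.994, -0.0], [-0.0, 0.0, -1.0]]
force: [0.2, 0.1, -0.2]
finger_gap: 0.589
(0.98, [300, 185, 35, 39], np.float64(0.0), np.float64(0.52))
(0.87, [203, 114, 40, 40], np.float64(0.0), np.float64(0.61))
(0.82, [366, 189, 40, 40], np.float64(0.98), np.float64(0.0))
(0.64, [379, 274, 26, 37], np.float64(0.94), np.float64(0.0))
(0.59, [290, 98, 39, 40], np.float64(0.0), np.float64(0.63))
(0.58, [226, 198, 34, 40], np.float64(0.01), np.float64(0.51))
0.86 [224. 132.] [0.5621 0.3649 0.    ]
0.8 [384. 206.] [0.4566 0.1907 0.    ]
0.78 [386. 291.] [0.3429 0.1916 0.    ]
0.77 [242. 216.] [0.4623 0.3585 0.    ]
0.55 [309. 117.] [0.5671 0.2697 0.    ]
```

View pics/w3.png

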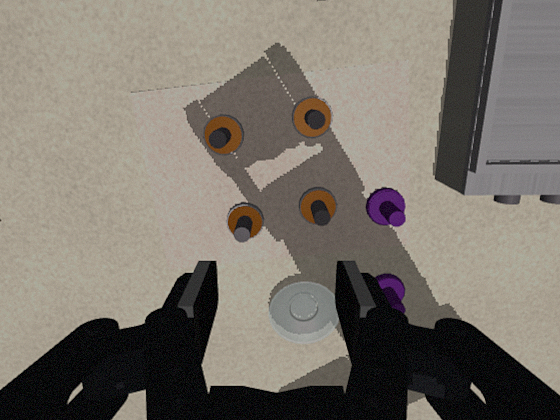

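All four orange carriers are visible at px (223,134), (312,117), (318,206) and (246,220); the purple ones are at right, the dish below. First I'll take the near-right one (318,206).

Run:
```python
from h import *
C=cam("wrist")
for p in [(223,134),(312,117.5),(318,206),(245.5,220)]: print(np.round(at_z(C,p,.008),4))
p=at_z(C,(318,206),.008); need(p[0],p[1],.012)
p=at_z(C,(245.5,220),.008); need(p[0],p[1],.012)
p=at_z(C,(312,117.5),.008); need(p[0],p[1],.012)
```

```text
[0.5612 0.3639 0.008 ]
[0.5674 0.2663 0.008 ]
[0.4677 0.268  0.008 ]
[0.4604 0.3534 0.008 ]
t 10.72 shift [-0.0487  0.048   0.2577] spin 0 pos [0.5216 0.3102 0.2697] F [-0.3  0.  -0.6] gap 0.589
t 10.72 shift [-0.0657 -0.036   0.2577] spin 0 pos [0.5216 0.3102 0.2697] F [-0.3  0.  -0.6] gap 0.589
t 10.72 shift [0.0506 0.0383 0.2577] spin 0 pos [0.5216 0.3102 0.2697] F [-0.3  0.  -0.6] gap 0.589
```

```bash
python3 -m crank '{"slide":[[-0.024,0.024,0.04],[-0.025,0.024,0.04],[0,0,0.05],[0,0,0.02],[0,0,0]],"spin":[0,0,0,0,0],"hand":[0.05,0.05,0.05,0.05,0.05]}'
cat >> h.py <<'E'
def near(x,y,z0=.0,n="wrist",name=None,r=.06):
    C,im=shot(n,name)
    P=[(d["conf"],at_z(C,d["location"],z0)) for d in robot.place_of("carrier0",n)]
    for c,p in P: print(round(c,2),np.round(p,4), "<-" if np.hypot(p[0]-x,p[1]-y)<r else "")
    for d in robot.trace("carrier0",n):
        px=im[d["mask"]].astype(float); pur=np.mean((px[:,2]>px[:,1]*1.3)&(px[:,0]>px[:,1]*1.2))
        lab,num=cv2.connectedComponents,0
        m=(d["mask"]&(im[:,:,0]>im[:,:,2]*1.3)).astype(np.uint8)
        if m.sum()>80:
            (cx,cy),_=cv2.minEnclosingCircle(cv2.findNonZero(m)); p=at_z(C,(cx,cy),z0+.009); print(" disc",round(d["conf"],2),np.round([cx,cy]),np.round(p,4),round(_),"<-" if np.hypot(p[0]-x,p[1]-y)<r else "")
            if np.hypot(p[0]-x,p[1]-y)<r: need(p[0],p[1],.012)
E
python3 -c "
from h import *
near(.4677,.268,name='w4.png')"
```

```text
clock: 11.35
ee_pos: [0.4668, 0.2681, 0.1187]
tool_rot: [[0.993, -0.114, -0.002], [-0.114, -0.993, -0.001], [-0.002, 0.001, -1.0]]
force: [-0.1, 0.4, 0.9]
finger_gap: 0.584
0.92 [0.5622 0.3662 0.    ] 
0.77 [0.4576 0.3564 0.    ] 
0.76 [0.4688 0.269  0.    ] <-
0.63 [0.5652 0.2692 0.    ] 
 disc 0.71 [159. 227.] [0.4586 0.3557 0.009 ] 28 
 disc 0.71 [111.  82.] [0.5606 0.3656 0.009 ] 34 
 disc 0.71 [260.  50.] [0.5683 0.267  0.009 ] 35 
 disc 0.58 [274. 202.] [0.4674 0.2693 0.009 ] 28 <-
t 11.5 shift [-0.0007 -0.      0.109 ] spin 0 pos [0.4679 0.2691 0.121 ] F [-0.7  1.   0.2] gap 0.585
```

```bash
python3 -m crank '{"slide":[[0,0,0.05],[0,0,0.04],[0,0,0.017],[0,0,0],[0,0,0],[0,0,0],[0,0,0],[0,0,0]],"spin":[0,0,0,0,0,0,0,0],"hand":[0.05,0.05,0.05,0.05,0,0,0,0]}'
python3 -m crank '{"slide":[[0,0,-0.02],[0,0,-0.05],[0,0,-0.05],[0,0,-0.03],[0,0,0]],"spin":[0,0,0,0,0],"hand":[0,0,0,0,0]}'
python3 -c "
from h import *
need(.5974,-.1862,.16)"
```

```text
clock: 12.5
ee_pos: [0.468, 0.2695, 0.0143]
tool_rot: [[0.994, -0.113, 0.002], [-0.113, -0.994, 0.001], [0.002, -0.001, -1.0]]
force: [-0.6, -0.7, 7.3]
finger_gap: 0.193
clock: 13.12
ee_pos: [0.4682, 0.2696, 0.1656]
tool_rot: [[0.994, -0.113, 0.005], [-0.113, -0.994, 0.002], [0.004, -0.003, -1.0]]
force: [0.1, -0.8, -0.9]
finger_gap: 0.196
t 13.12 shift [0.1798 0.4383 0.0052] spin 0 pos [0.4682 0.2696 0.1656] F [ 0.1 -0.8 -0.9] gap 0.196
```

```bash
python3 -m crank '{"slide":[[0.02,0.0487,0],[0.02,0.0487,0],[0.02,0.0487,0],[0.02,0.0487,0],[0.02,0.0487,0],[0.02,0.0487,0],[0.02,0.0487,0],[0.02,0.0487,0]],"spin":[0,0,0,0,0,0,0,0],"hand":[0,0,0,0,0,0,0,0]}' >/dev/null
python3 -m crank '{"slide":[[0.02,0.0487,0],[0,0,0],[0,0,0]],"spin":[0,0,0],"hand":[0,0,0]}'
python3 -c "
from h import *
need(.5974,-.1862,.021)
shot('wrist','w5.png')"
```

```text
clock: 14.5
ee_pos: [0.5958, -0.1862, 0.1616]
tool_rot: [[0.994, -0.113, -0.002], [-0.113, -0.994, 0.001], [-0.002, -0.001, -1.0]]
force: [0.8, -0.1, -1.4]
finger_gap: 0.195
t 14.5 shift [ 1.900e-03 -1.000e-04  1.406e-01] spin 0 pos [ 0.5958 -0.1862  0.1616] F [ 0.8 -0.1 -1.4] gap 0.195
```

View pics/w5.png

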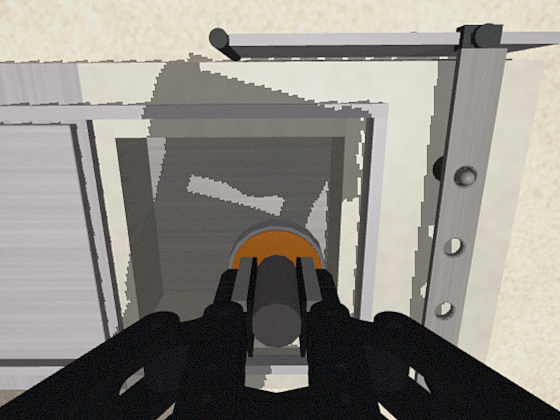

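```bash
python3 -m crank '{"slide":[[0.0015,0,0.03],[0,0,0.05],[0,0,0.04],[0,0,0.015],[0,0,0.004],[0,0,0],[0,0,0]],"spin":[0,0,0,0,0,0,0],"hand":[0,0,0,0,0,0,0]}'
```

```text
clock: 15.42
ee_pos: [0.5987, -0.1872, 0.0252]
tool_rot: [[0.994, -0.113, 0.002], [-0.113, -0.994, -0.001], [0.002, 0.001, -1.0]]
force: [0.4, 0.2, -0.6]
finger_gap: 0.194
```

```bash
python3 -m crank '{"slide":[[0,0,0.002],[0,0,0.001],[0,0,0],[0,0,0]],"spin":[0,0,0,0],"hand":[0,0,0,0]}'
```

```text
clock: 15.92
ee_pos: [0.5979, -0.1869, 0.0208]
tool_rot: [[0.994, -0.113, -0.0], [-0.113, -0.994, 0.0], [-0.0, -0.0, -1.0]]
force: [0.7, -0.2, -0.4]
finger_gap: 0.192
```

```bash
python3 -m crank '{"slide":[[0,0,0.001],[0,0,0],[0,0,0],[0,0,0],[0,0,0],[0,0,-0.02],[0,0,-0.05],[0,0,-0.05]],"spin":[0,0,0,0,0,0,0,0],"hand":[0,0,0.036,0.036,0.036,0.036,0.036,0.036]}'
python3 -c "
from h import *
need(.4604,.3545,.16)
C,im=shot('wrist')
for d in robot.place_of('carrier0','wrist'): print(d['conf'],at_z(C,d['location'],.006))
"
```

```text
clock: 16.92
ee_pos: [0.598, -0.1869, 0.1425]
tool_rot: [[0.994, -0.113, 0.001], [-0.113, -0.994, -0.0], [0.001, 0.0, -1.0]]
force: [0.2, -0.6, -0.8]
finger_gap: 0.426
t 16.93 shift [-0.1978 -0.5224 -0.0177] spin 0 pos [ 0.598  -0.1869  0.1425] F [ 0.2 -0.6 -0.8] gap 0.426
0.59 [ 0.59616166 -0.1891693   0.006     ]
```

```bash
python3 -m crank '{"slide":[[-0.0198,-0.0523,-0.02],[-0.0198,-0.0523,0],[-0.0198,-0.0523,0],[-0.0198,-0.0523,0],[-0.0198,-0.0523,0],[-0.0198,-0.0523,0],[-0.0198,-0.0523,0],[-0.0198,-0.0523,0]],"spin":[0,0,0,0,0,0,0,0],"hand":[0.05,0.05,0.05,0.05,0.05,0.05,0.05,0.05]}' >/dev/null
python3 -m crank '{"slide":[[-0.0198,-0.0523,0],[-0.0198,-0.0523,0.02],[0,0,0.02],[0,0,0]],"spin":[0,0,0,0],"hand":[0.05,0.05,0.05,0.05]}'
python3 -c "
from h import *
near(.4604,.3545)"
```

```text
clock: 18.52
ee_pos: [0.4594, 0.355, 0.1191]
tool_rot: [[0.994, -0.112, -0.002], [-0.112, -0.994, -0.001], [-0.002, 0.001, -1.0]]
force: [-0.1, -0.3, 0.2]
finger_gap: 0.587
0.87 [0.4608 0.3566 0.    ] <-
0.87 [0.4571 0.1935 0.    ] 
0.77 [0.346  0.1921 0.    ] 
0.67 [0.5676 0.267  0.    ] 
0.63 [0.56   0.3633 0.    ] 
 disc 0.91 [276. 204.] [0.4587 0.3552 0.009 ] 28 <-
t 18.68 shift [-0.0024 -0.      0.109 ] spin 0 pos [0.461  0.3548 0.121 ] F [-0.1  0.1 -0.1] gap 0.584
 disc 0.7 [396.  24.] [0.5666 0.2673 0.009 ] 33 
 disc 0.58 [244.  53.] [0.5607 0.3642 0.009 ] 34
```

```bash
python3 -m crank '{"slide":[[-0.001,0,0.05],[0,0,0.04],[0,0,0.017],[0,0,0],[0,0,0],[0,0,0],[0,0,0],[0,0,0]],"spin":[0,0,0,0,0,0,0,0],"hand":[0.05,0.05,0.05,0.05,0,0,0,0]}'
python3 -m crank '{"slide":[[0,0,-0.02],[0,0,-0.05],[0,0,-0.05],[0,0,-0.03],[0,0,0]],"spin":[0,0,0,0,0],"hand":[0,0,0,0,0]}'
python3 -c "
from h import *
need(.5378,-.1794,.16)"
```

```text
clock: 19.68
ee_pos: [0.4602, 0.3558, 0.0145]
tool_rot: [[0.994, -0.113, 0.002], [-0.113, -0.994, 0.001], [0.002, -0.002, -1.0]]
force: [-0.8, -0.8, 6.7]
finger_gap: 0.191
clock: 20.3
ee_pos: [0.4603, 0.3559, 0.1665]
tool_rot: [[0.994, -0.113, 0.005], [-0.113, -0.994, 0.003], [0.004, -0.004, -1.0]]
force: [0.2, 0.3, -1.2]
finger_gap: 0.194
t 20.3 shift [0.1374 0.5231 0.0052] spin 0 pos [0.4603 0.3559 0.1665] F [ 0.2  0.3 -1.2] gap 0.194
```

```bash
python3 -m crank '{"slide":[[0.0137,0.0523,0],[0.0137,0.0523,0],[0.0137,0.0523,0],[0.0137,0.0523,0],[0.0137,0.0523,0],[0.0137,0.0523,0],[0.0137,0.0523,0],[0.0137,0.0523,0]],"spin":[0,0,0,0,0,0,0,0],"hand":[0,0,0,0,0,0,0,0]}' >/dev/null
python3 -m crank '{"slide":[[0.0137,0.0523,0],[0.0137,0.0523,0],[0,0,0],[0,0,0]],"spin":[0,0,0,0],"hand":[0,0,0,0]}'
python3 -c "
from h import *
need(.5378,-.1794,.021)"
```

```text
clock: 21.8
ee_pos: [0.5357, -0.1794, 0.1622]
tool_rot: [[0.994, -0.113, -0.001], [-0.113, -0.994, 0.001], [-0.002, -0.001, -1.0]]
force: [-0.5, -0.3, -1.1]
finger_gap: 0.196
t 21.8 shift [ 2.300e-03 -1.000e-04  1.412e-01] spin 0 pos [ 0.5357 -0.1794  0.1622] F [-0.5 -0.3 -1.1] gap 0.196
```

```bash
python3 -m crank '{"slide":[[0.001,0,0.03],[0,0,0.05],[0,0,0.04],[0,0,0.015],[0,0,0.005],[0,0,0.002],[0,0,0],[0,0,0]],"spin":[0,0,0,0,0,0,0,0],"hand":[0,0,0,0,0,0,0,0]}'
python3 -m crank '{"slide":[[0,0,0],[0,0,0.001],[0,0,0],[0,0,0],[0,0,0],[0,0,-0.02],[0,0,-0.05],[0,0,-0.07]],"spin":[0,0,0,0,0,0,0,0],"hand":[0,0,0.036,0.036,0.036,0.036,0.036,0.036]}'
python3 -m crank '{"slide":[[0,0,0],[0,0,-0.05],[0,0,-0.02],[0,0,0]],"spin":[0,0,0,0],"hand":[0.036,0.036,0.036,0.036]}'
```

```text
clock: 22.8
ee_pos: [0.5378, -0.1802, 0.0216]
tool_rot: [[0.994, -0.113, 0.001], [-0.113, -0.994, -0.0], [0.001, 0.0, -1.0]]
force: [-0.3, -0.1, -1.4]
finger_gap: 0.196
clock: 23.3
ee_pos: [0.5382, -0.1804, 0.0924]
tool_rot: [[0.994, -0.113, 0.003], [-0.113, -0.994, -0.001], [0.003, 0.001, -1.0]]
force: [0.3, -0.0, -0.3]
finger_gap: 0.421refused, shift out of range in row 8
```

The middle call was refused (0.07 is over the limit), so the third call lifted with only a short opening time. Checking the carrier before going on.

```bash
python3 -m crank '{"slide":[[0,0,-0.05],[0,0,-0.05],[0,0,0],[0,0,0]],"spin":[0,0,0,0],"hand":[0.05,0.05,0.05,0.05]}'
python3 -c "
from h import *
C,im=shot('wrist','w6.png')
for d in robot.place_of('carrier0','wrist'): print(d['conf'],at_z(C,d['location'],.006))
need(.5606,.3645,.16)
"
```

```text
clock: 23.8
ee_pos: [0.5368, -0.1798, 0.1893]
tool_rot: [[0.994, -0.113, -0.002], [-0.113, -0.994, 0.001], [-0.002, -0.001, -1.0]]
force: [0.4, 0.0, -1.0]
finger_gap: 0.587
0.79 [ 0.53646196 -0.17948537  0.006     ]
t 23.9 shift [-0.0376 -0.5435  0.0295] spin 0 pos [ 0.5367 -0.1798  0.189 ] F [ 0.4 -0.7 -0.6] gap 0.586
```

View pics/w6.png

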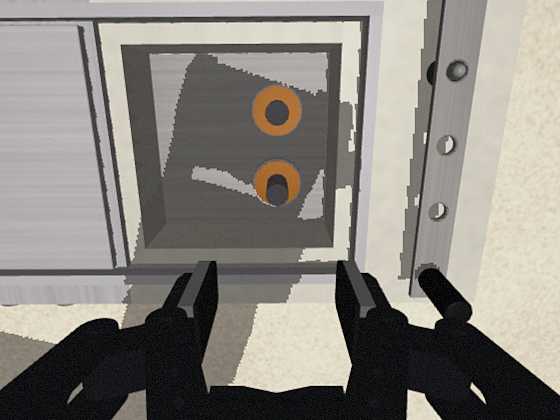

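Both carriers stand upright in the well, at px (277,110) and (277,185). Next is the carrier at (0.561, 0.364).

```bash
python3 -m crank '{"slide":[[-0.0038,-0.0544,0],[-0.0038,-0.0544,0],[-0.0038,-0.0544,0],[-0.0038,-0.0544,0],[-0.0038,-0.0544,0],[-0.0038,-0.0544,0],[-0.0038,-0.0544,0],[-0.0038,-0.0544,0]],"spin":[0,0,0,0,0,0,0,0],"hand":[0.05,0.05,0.05,0.05,0.05,0.05,0.05,0.05]}' >/dev/null
python3 -m crank '{"slide":[[-0.0038,-0.0544,0],[-0.0038,-0.0544,0.02],[0,0,0.05],[0,0,0]],"spin":[0,0,0,0],"hand":[0.05,0.05,0.05,0.05]}'
python3 -c "
from h import *
near(.5606,.3645)"
```

```text
clock: 25.4
ee_pos: [0.5585, 0.3637, 0.1158]
tool_rot: [[0.994, -0.112, -0.008], [-0.112, -0.994, -0.005], [-0.008, 0.005, -1.0]]
force: [0.8, -1.2, 0.7]
finger_gap: 0.581
0.75 [0.4532 0.1908 0.    ] 
0.71 [0.561  0.3645 0.    ] <-
0.65 [0.5665 0.2671 0.    ] 
0.6 [0.3455 0.1944 0.    ] 
 disc 0.9 [413. 176.] [0.5671 0.2664 0.009 ] 30 
 disc 0.76 [274. 201.] [0.5599 0.3647 0.009 ] 29 <-
t 25.55 shift [-2.100e-03  1.000e-04  1.103e-01] spin 0 pos [0.5619 0.3645 0.1223] F [-0.2 -0.3  0.8] gap 0.585
```

```bash
python3 -m crank '{"slide":[[-0.001,0,0.05],[0,0,0.04],[0,0,0.018],[0,0,0],[0,0,0],[0,0,0],[0,0,0],[0,0,0]],"spin":[0,0,0,0,0,0,0,0],"hand":[0.05,0.05,0.05,0.05,0,0,0,0]}'
python3 -m crank '{"slide":[[0,0,-0.02],[0,0,-0.05],[0,0,-0.05],[0,0,-0.03],[0,0,0]],"spin":[0,0,0,0,0],"hand":[0,0,0,0,0]}'
python3 -c "
from h import *
need(.6042,-.1266,.16)"
```

```text
clock: 26.55
ee_pos: [0.561, 0.3654, 0.0148]
tool_rot: [[0.994, -0.113, 0.003], [-0.113, -0.994, 0.001], [0.002, -0.002, -1.0]]
force: [-0.2, -0.6, 6.1]
finger_gap: 0.194
clock: 27.18
ee_pos: [0.5611, 0.3655, 0.1668]
tool_rot: [[0.994, -0.113, 0.005], [-0.113, -0.994, 0.003], [0.005, -0.003, -1.0]]
force: [-0.1, 0.3, -0.6]
finger_gap: 0.188
t 27.18 shift [0.0983 0.4841 0.0056] spin 0 pos [0.5611 0.3655 0.1668] F [-0.1  0.3 -0.6] gap 0.188
```

```bash
python3 -m crank '{"slide":[[0.0109,0.0538,0],[0.0109,0.0538,0],[0.0109,0.0538,0],[0.0109,0.0538,0],[0.0109,0.0538,0],[0.0109,0.0538,0],[0.0109,0.0538,0],[0.0109,0.0538,0]],"spin":[0,0,0,0,0,0,0,0],"hand":[0,0,0,0,0,0,0,0]}' >/dev/null
python3 -m crank '{"slide":[[0.0109,0.0538,0],[0,0,0],[0,0,0],[0,0,0]],"spin":[0,0,0,0],"hand":[0,0,0,0]}'
python3 -c "
from h import *
need(.6042,-.1266,.021)"
```

```text
clock: 28.68
ee_pos: [0.6026, -0.1261, 0.1625]
tool_rot: [[0.994, -0.112, -0.001], [-0.112, -0.994, 0.0], [-0.001, -0.0, -1.0]]
force: [0.4, 0.9, -0.6]
finger_gap: 0.197
t 28.68 shift [0.0017 0.0003 0.1415] spin 0 pos [ 0.6026 -0.1261  0.1625] F [ 0.4  0.9 -0.6] gap 0.197
```

```bash
python3 -m crank '{"slide":[[0.001,0,0.03],[0,0,0.05],[0,0,0.04],[0,0,0.015],[0,0,0.005],[0,0,0.002],[0,0,0],[0,0,0]],"spin":[0,0,0,0,0,0,0,0],"hand":[0,0,0,0,0,0,0,0]}'
python3 -m crank '{"slide":[[0,0,0],[0,0,0],[0,0,0],[0,0,0],[0,0,-0.02],[0,0,-0.05],[0,0,-0.05],[0,0,-0.03]],"spin":[0,0,0,0,0,0,0,0],"hand":[0,0.036,0.036,0.036,0.036,0.036,0.036,0.036]}'
python3 -c "
from h import *
C,im=shot('wrist')
for d in robot.place_of('carrier0','wrist'): print(d['conf'],at_z(C,d['location'],.006))
need(.567,.2668,.16)
"
```

```text
clock: 29.68
ee_pos: [0.6043, -0.1276, 0.0216]
tool_rot: [[0.994, -0.113, 0.001], [-0.113, -0.994, -0.0], [0.001, 0.0, -1.0]]
force: [-0.6, 0.0, -1.4]
finger_gap: 0.195
clock: 30.68
ee_pos: [0.6045, -0.1276, 0.175]
tool_rot: [[0.994, -0.113, 0.004], [-0.113, -0.994, -0.001], [0.004, 0.001, -1.0]]
force: [-0.7, -1.0, -0.0]
finger_gap: 0.425
0.89 [ 0.6035151  -0.12654506  0.006     ]
0.87 [ 0.53731406 -0.17604935  0.006     ]
0.77 [ 0.59864397 -0.18457296  0.006     ]
t 30.77 shift [-0.083  -0.3878  0.0149] spin 0 pos [ 0.6055 -0.1279  0.176 ] F [-0.7 -0.2  0.5] gap 0.423
```

Three are placed. Last carrier at (0.567, 0.267): 8 rows of (-0.0104, -0.0485).

```bash
python3 -m crank '{"slide":[[-0.0104,-0.0485,0],[-0.0104,-0.0485,0],[-0.0104,-0.0485,0],[-0.0104,-0.0485,0],[-0.0104,-0.0485,0],[-0.0104,-0.0485,0],[-0.0104,-0.0485,0],[-0.0104,-0.0485,0]],"spin":[0,0,0,0,0,0,0,0],"hand":[0.05,0.05,0.05,0.05,0.05,0.05,0.05,0.05]}' >/dev/null
python3 -m crank '{"slide":[[0,0,0.02],[0,0,0.035],[0,0,0],[0,0,0]],"spin":[0,0,0,0],"hand":[0.05,0.05,0.05,0.05]}'
python3 -c "
from h import *
near(.567,.2668)"
```

```text
clock: 32.28
ee_pos: [0.5655, 0.2676, 0.1171]
tool_rot: [[0.994, -0.113, 0.001], [-0.113, -0.994, 0.0], [0.001, -0.001, -1.0]]
force: [0.3, 0.4, 0.4]
finger_gap: 0.586
0.73 [0.455  0.1914 0.    ] 
0.6 [0.5675 0.2694 0.    ] <-
 disc 0.8 [277. 201.] [0.5676 0.2674 0.009 ] 28 <-
t 32.42 shift [1.700e-03 1.000e-04 1.053e-01] spin 0 pos [0.5656 0.2676 0.1173] F [0.4 0.2 1.2] gap 0.587
```

```bash
python3 -m crank '{"slide":[[0.0015,0,0.05],[0,0,0.04],[0,0,0.013],[0,0,0],[0,0,0],[0,0,0],[0,0,0],[0,0,0]],"spin":[0,0,0,0,0,0,0,0],"hand":[0.05,0.05,0.05,0.05,0,0,0,0]}'
python3 -m crank '{"slide":[[0,0,-0.02],[0,0,-0.05],[0,0,-0.05],[0,0,-0.03],[0,0,0]],"spin":[0,0,0,0,0],"hand":[0,0,0,0,0]}'
python3 -c "
from h import *
need(.5446,-.1198,.16)"
```

```text
clock: 33.42
ee_pos: [0.5674, 0.2677, 0.0145]
tool_rot: [[0.994, -0.113, 0.002], [-0.113, -0.994, 0.001], [0.002, -0.001, -1.0]]
force: [-2.0, 0.4, 6.0]
finger_gap: 0.199
clock: 34.05
ee_pos: [0.5676, 0.2678, 0.1667]
tool_rot: [[0.994, -0.113, 0.005], [-0.113, -0.994, 0.002], [0.005, -0.003, -1.0]]
force: [-0.4, -0.5, -1.7]
finger_gap: 0.193
t 34.05 shift [0.0209 0.3877 0.0057] spin 0 pos [0.5676 0.2678 0.1667] F [-0.4 -0.5 -1.7] gap 0.193
```

```bash
python3 -m crank '{"slide":[[0.0026,0.0485,0],[0.0026,0.0485,0],[0.0026,0.0485,0],[0.0026,0.0485,0],[0.0026,0.0485,0],[0.0026,0.0485,0],[0.0026,0.0485,0],[0.0026,0.0485,0]],"spin":[0,0,0,0,0,0,0,0],"hand":[0,0,0,0,0,0,0,0]}' >/dev/null
python3 -m crank '{"slide":[[0,0,0],[0,0,0],[0,0,0]],"spin":[0,0,0],"hand":[0,0,0]}'
python3 -c "
from h import *
need(.5446,-.1198,.021)"
```

```text
clock: 35.42
ee_pos: [0.5432, -0.1195, 0.1626]
tool_rot: [[0.994, -0.112, -0.001], [-0.112, -0.994, 0.0], [-0.001, -0.0, -1.0]]
force: [-0.0, 1.2, -0.8]
finger_gap: 0.197
t 35.42 shift [1.500e-03 1.000e-04 1.416e-01] spin 0 pos [ 0.5432 -0.1195  0.1626] F [-0.   1.2 -0.8] gap 0.197
```

```bash
python3 -m crank '{"slide":[[0.001,0,0.03],[0,0,0.05],[0,0,0.04],[0,0,0.015],[0,0,0.005],[0,0,0.002],[0,0,0],[0,0,0]],"spin":[0,0,0,0,0,0,0,0],"hand":[0,0,0,0,0,0,0,0]}'
python3 -m crank '{"slide":[[0,0,0],[0,0,0],[0,0,0],[0,0,0],[0,0,-0.02],[0,0,-0.05],[0,0,-0.05],[0,0,-0.05]],"spin":[0,0,0,0,0,0,0,0],"hand":[0,0.036,0.036,0.036,0.036,0.036,0.036,0.036]}'
python3 -m crank '{"slide":[[0,0,0],[0,0,0]],"spin":[0,0],"hand":[0.05,0.05]}'
python3 -c "
from h import *
C,im=shot('wrist','w7.png')
for d in robot.place_of('carrier0','wrist'): print(d['conf'],at_z(C,d['location'],.006))
for d in robot.place_of('hatch_grip','wrist')[:1]:
  p=at_z(C,d['location'],.098); print(d['conf'],p)
  need(p[0],p[1],.19)
"
```

```text
clock: 36.42
ee_pos: [0.5448, -0.1208, 0.0216]
tool_rot: [[0.994, -0.113, 0.001], [-0.113, -0.994, -0.0], [0.001, 0.0, -1.0]]
force: [-0.0, -0.3, -2.2]
finger_gap: 0.197
clock: 37.42
ee_pos: [0.5441, -0.1206, 0.1925]
tool_rot: [[0.994, -0.113, 0.0], [-0.113, -0.994, -0.0], [0.0, 0.0, -1.0]]
force: [-0.4, -0.2, -0.1]
finger_gap: 0.423
clock: 37.67
ee_pos: [0.5439, -0.1206, 0.1902]
tool_rot: [[0.994, -0.113, -0.001], [-0.113, -0.994, 0.0], [-0.001, -0.0, -1.0]]
force: [0.2, -0.5, -0.4]
finger_gap: 0.58
0.88 [0.35254252 0.19143428 0.006     ]
0.78 [ 0.53908388 -0.17770576  0.006     ]
0.75 [ 0.54282356 -0.11902345  0.006     ]
0.71 [ 0.59758617 -0.18522487  0.006     ]
0.63 [ 0.60244831 -0.12453904  0.006     ]
0.7 [0.59029632 0.02752921 0.098     ]
t 37.83 shift [ 0.0295 -0.1523 -0.0005] spin 0 pos [ 0.5438 -0.1205  0.1895] F [-0.7 -0.4 -0.3] gap 0.587
```

View pics/w7.png

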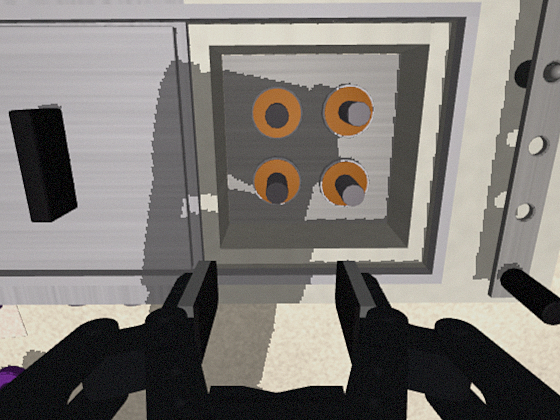

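All four carriers stand in the well in a 2x2 pattern (px (277,110), (347,110), (277,182), (345,183)), with the hatch parked at left. Now I'll fetch the hatch.

```bash
python3 -m crank '{"slide":[[0.0101,-0.05,0],[0.0101,-0.05,0],[0.0101,-0.05,0],[0,0,0],[0,0,0]],"spin":[0,0,0,0,0],"hand":[0.05,0.05,0.05,0.05,0.05]}'
python3 -c "
from h import *
C,im=shot('wrist')
for d in robot.place_of('hatch_grip','wrist')[:1]: print(d['conf'],at_z(C,d['location'],.098))
need(.5912,.0256,.086,np.pi/2-.113)
"
```

```text
clock: 38.45
ee_pos: [0.5909, 0.0247, 0.1899]
tool_rot: [[0.994, -0.113, -0.002], [-0.113, -0.994, -0.0], [-0.002, 0.0, -1.0]]
force: [0.4, 0.4, 1.0]
finger_gap: 0.59
0.78 [0.59024231 0.02468578 0.098     ]
t 38.55 shift [ 1.000e-04 -1.600e-03  1.044e-01] spin -0.0013 pos [0.591  0.024  0.1904] F [-1.1  0.5 -0.4] gap 0.583
```

```bash
python3 -m crank '{"slide":[[0,-0.0012,0.04],[0,0,0.04],[0,0,0.02],[0,0,0.004],[0,0,0],[0,0,0],[0,0,0],[0,0,0]],"spin":[0,0,0,0,0,0,0,0],"hand":[0.05,0.05,0.05,0.05,0,0,0,0]}'
python3 -m crank '{"slide":[[0,0,-0.003],[0,0,-0.003],[0,0,0],[0,0,0]],"spin":[0,0,0,0],"hand":[0,0,0,0]}'
```

```text
clock: 39.55
ee_pos: [0.5921, 0.026, 0.0881]
tool_rot: [[0.994, -0.113, 0.002], [-0.113, -0.994, -0.0], [0.002, 0.0, -1.0]]
force: [-0.9, -1.5, 7.5]
finger_gap: 0.152
clock: 40.05
ee_pos: [0.5914, 0.0262, 0.0926]
tool_rot: [[0.994, -0.113, -0.0], [-0.113, -0.994, 0.0], [-0.0, 0.0, -1.0]]
force: [-0.1, -0.2, -2.9]
finger_gap: 0.153
```

```bash
python3 -m crank '{"slide":[[0,0.015,0],[0,0.025,0],[0,0.03,0],[0,0.03,0],[0,0.03,0],[0,0.025,0],[0,0.015,0],[0,0.005,0]],"spin":[0,0,0,0,0,0,0,0],"hand":[0,0,0,0,0,0,0,0]}'
python3 -m crank '{"slide":[[0,0.0045,0],[0,0,0],[0,0,0]],"spin":[0,0,0],"hand":[0,0,0]}'
python3 -c "
from h import *
need(.5712,-.1535,.078,np.pi/2-.113)"
```

```text
clock: 41.05
ee_pos: [0.5715, -0.1486, 0.0927]
tool_rot: [[0.993, -0.114, -0.0], [-0.114, -0.993, 0.0], [-0.0, -0.0, -1.0]]
force: [0.1, -0.6, -3.1]
finger_gap: 0.15
clock: 41.42
ee_pos: [0.5713, -0.1517, 0.0928]
tool_rot: [[0.994, -0.112, -0.0], [-0.112, -0.994, 0.0], [-0.0, -0.0, -1.0]]
force: [-1.4, 0.0, -3.4]
finger_gap: 0.148
t 41.42 shift [0.0001 0.0018 0.0148] spin 0.0004 pos [ 0.5713 -0.1517  0.0928] F [-1.4  0.  -3.4] gap 0.148
```

```bash
python3 -m crank '{"slide":[[0,0.0013,0],[0,0,0.004],[0,0,0.004],[0,0,0.004],[0,0,0.002],[0,0,0],[0,0,0]],"spin":[0,0,0,0,0,0,0],"hand":[0,0,0,0,0,0,0]}'
```

```text
clock: 42.3
ee_pos: [0.5711, -0.1535, 0.0801]
tool_rot: [[0.994, -0.113, 0.0], [-0.113, -0.994, -0.0], [0.0, 0.0, -1.0]]
force: [-7.8, 2.4, 14.4]
finger_gap: 0.149
```

```bash
python3 -m crank '{"slide":[[0,0,0],[0,0,0],[0,0,0],[0,0,-0.03],[0,0,-0.05],[0,0,-0.05],[0,0,-0.04],[0,0,0]],"spin":[0,0,0,0,0,0,0,0],"hand":[0.05,0.05,0.05,0.05,0.05,0.05,0.05,0.05]}'
python3 - <<'E'
from h import *
C,im=shot("wrist","w8.png")
Z=dict(hatch=.062,hatch_grip=.09,flap_hinge=.0925,stay_pivot=.0925,stay_knob=.1225,hole_near=.09,hole_mid=.09,hole_far=.09,pin_top=.1005)
for q,z in Z.items():
    for d in robot.place_of(q,"wrist")[:2]: print(q,round(d["conf"],2),np.round(d["location"]),np.round(at_z(C,d["location"],z),4))
need(.4755,-.2825,.25,np.pi/2-.113)
E
```

```text
clock: 43.3
ee_pos: [0.5723, -0.1539, 0.252]
tool_rot: [[0.994, -0.113, 0.005], [-0.113, -0.994, -0.002], [0.006, 0.001, -1.0]]
force: [-0.5, 0.1, -0.5]
finger_gap: 0.585
hatch 0.76 [275. 181.] [ 0.5709 -0.1526  0.062 ]
hatch_grip 0.91 [278. 189.] [ 0.57   -0.1552  0.09  ]
hatch_grip 0.27 [454. 120.] [ 0.611  -0.3035  0.09  ]
flap_hinge 0.86 [272.  19.] [ 0.7009 -0.1651  0.0925]
stay_pivot 0.7 [466.  18.] [ 0.6852 -0.3099  0.0925]
stay_knob 0.9 [440. 293.] [ 0.4734 -0.2809  0.1225]
hole_near 0.6 [450. 122.] [ 0.6102 -0.3003  0.09  ]
hole_mid 0.74 [441. 172.] [ 0.5688 -0.2939  0.09  ]
hole_far 0.58 [432. 223.] [ 0.5238 -0.2863  0.09  ]
pin_top 0.91 [454. 117.] [ 0.6148 -0.2984  0.1005]
t 43.8 shift [-0.0803  0.139  -0.0016] spin -0.0001 pos [ 0.571  -0.1534  0.2483] F [ 0.5 -0.6 -0.3] gap 0.584
```

View pics/w8.png

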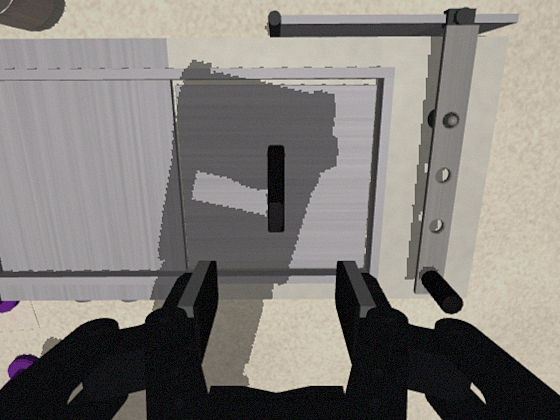

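The hatch appears flush in its recess, same as in the first view. I'll press lightly on the handle (top at 104 mm if home) with closed fingers to confirm.

```bash
python3 -m crank '{"slide":[[0,0,0],[0,0,0.05],[0,0,0.05],[0,0,0.028],[0,0,0.008],[0,0,0],[0,0,0],[0,0,0]],"spin":[0,0,0,0,0,0,0,0],"hand":[0,0,0,0,0,0,0,0]}'
python3 -m crank '{"slide":[[0,0,0.003],[0,0,0],[0,0,0]],"spin":[0,0,0],"hand":[0,0,0]}'
python3 -m crank '{"slide":[[0,0,0.003],[0,0,0],[0,0,0]],"spin":[0,0,0],"hand":[0,0,0]}'
python3 -m crank '{"slide":[[0,0,0.003],[0,0,0],[0,0,0]],"spin":[0,0,0],"hand":[0,0,0]}'
```

```text
clock: 44.8
ee_pos: [0.5716, -0.1537, 0.1139]
tool_rot: [[0.994, -0.113, 0.002], [-0.113, -0.994, -0.001], [0.002, 0.0, -1.0]]
force: [-0.0, 0.2, -0.3]
finger_gap: 0.003
clock: 45.18
ee_pos: [0.5711, -0.1535, 0.1098]
tool_rot: [[0.994, -0.113, 0.0], [-0.113, -0.994, 0.0], [0.0, -0.0, -1.0]]
force: [0.5, -0.5, -1.0]
finger_gap: -0.005
clock: 45.55
ee_pos: [0.5711, -0.1535, 0.1068]
tool_rot: [[0.994, -0.113, -0.0], [-0.113, -0.994, 0.0], [-0.0, -0.0, -1.0]]
force: [0.0, 1.0, 0.1]
finger_gap: 0.0
clock: 45.92
ee_pos: [0.5712, -0.1536, 0.1041]
tool_rot: [[0.994, -0.113, 0.0], [-0.113, -0.994, -0.0], [0.0, 0.0, -1.0]]
force: [-1.1, -0.1, 5.4]
finger_gap: -0.0
```

The touch came at z = 104 mm with 5 N, so the hatch is fully home. Next I'll hover over the stay's knob.

```bash
python3 -m crank '{"slide":[[0,0,-0.05],[0,0,-0.05],[-0.027,0.045,-0.02],[-0.028,0.046,0],[-0.0277,0.0464,0],[0,0,0],[0,0,0]],"spin":[0,0,0,0,0,0,0],"hand":[0,0,0.05,0.05,0.05,0.05,0.05]}'
python3 - <<'E'
from h import *
C,im=shot("wrist","w9.png")
Z=dict(stay_pivot=.0925,stay_knob=.1225,hole_near=.09,hole_mid=.09,hole_far=.09,pin_top=.1005)
for q,z in Z.items():
    for d in robot.place_of(q,"wrist")[:2]: print(q,round(d["conf"],2),np.round(d["location"]),np.round(at_z(C,d["location"],z),4))
need(.4735,-.2807,.102,np.pi/2-.113)
E
```

```text
clock: 46.8
ee_pos: [0.4735, -0.2805, 0.2236]
tool_rot: [[0.994, -0.113, -0.0], [-0.113, -0.994, 0.0], [-0.0, -0.0, -1.0]]
force: [-0.2, -0.2, 1.2]
finger_gap: 0.585
stay_pivot 0.66 [101.  83.] [ 0.5693 -0.1662  0.0925]
stay_knob 0.66 [281. 208.] [ 0.472  -0.2834  0.1225]
stay_knob 0.5 [280.  64.] [ 0.5651 -0.2932  0.1225]
hole_mid 0.68 [280.  63.] [ 0.568  -0.2937  0.09  ]
hole_far 0.77 [280. 128.] [ 0.5239 -0.2886  0.09  ]
t 47.15 shift [-0.0002  0.0006  0.1217] spin 0.0007 pos [ 0.4737 -0.2802  0.2237] F [0.8 0.1 0.5] gap 0.585
```

View pics/w9.png

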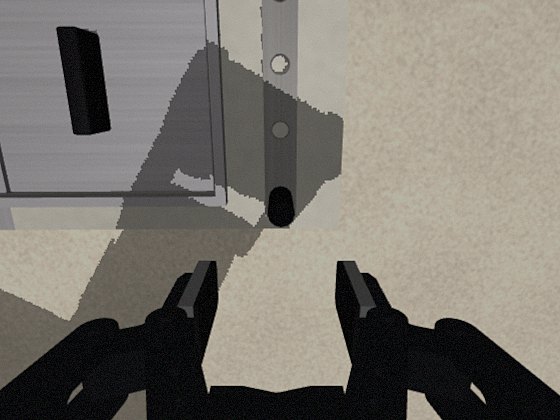

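The stay runs straight up the picture with the knob at px (281,207). The tool is about 2.5 mm off sideways; I'll correct that, then descend and grip.

```bash
python3 -m crank '{"slide":[[0.0002,0.0026,0.04],[0,0,0.05],[0,0,0.022],[0,0,0.007],[0,0,0.001],[0,0,0],[0,0,0]],"spin":[0,0,0,0,0,0,0],"hand":[0.05,0.05,0.05,0.05,0.05,0.05,0.05]}'
python3 -m crank '{"slide":[[0,0,0],[0,0,0],[0,0,0],[0,0,0],[0,0,0]],"spin":[0,0,0,0,0],"hand":[0,0,0,0,0]}'
```

```text
clock: 48.02
ee_pos: [0.4737, -0.2835, 0.1047]
tool_rot: [[0.994, -0.113, 0.001], [-0.113, -0.994, -0.001], [0.001, 0.001, -1.0]]
force: [0.3, -0.5, 0.4]
finger_gap: 0.587
clock: 48.65
ee_pos: [0.4733, -0.2833, 0.1038]
tool_rot: [[0.994, -0.113, 0.0], [-0.113, -0.994, -0.0], [0.0, 0.0, -1.0]]
force: [-0.6, -0.2, 0.4]
finger_gap: 0.191
```

```bash
python3 -m crank '{"slide":[[0.0009,0,-0.0054],[0.0009,0,-0.0053],[0.0011,0,-0.0053],[0.0012,0,-0.0053],[0.0014,0,-0.0053],[0.0014,0,-0.0052],[0,0,0],[0,0,0]],"spin":[0,0,0,0,0,0,0,0],"hand":[0,0,0,0,0,0,0,0]}'
python3 -m crank '{"slide":[[0.0016,0,-0.0052],[0.0017,0,-0.0051],[0,0,0],[0,0,0]],"spin":[0,0,0,0],"hand":[0,0,0,0]}'
python3 - <<'E'
from h import *
C,im=shot("scene","s2.png")
cv2.imwrite("pics/s2c.png",cv2.resize(im[150:290,70:300],None,fx=3,fy=3)[:,:,::-1])
E
```

```text
clock: 49.65
ee_pos: [0.4802, -0.2841, 0.1355]
tool_rot: [[0.994, -0.113, 0.0], [-0.113, -0.994, -0.0], [0.0, 0.0, -1.0]]
force: [3.2, -1.1, -5.1]
finger_gap: 0.191
clock: 50.15
ee_pos: [0.4835, -0.2844, 0.1458]
tool_rot: [[0.994, -0.113, 0.0], [-0.113, -0.994, -0.0], [0.0, 0.0, -1.0]]
force: [5.2, -0.7, -6.0]
finger_gap: 0.193
```

View pics/s2c.png

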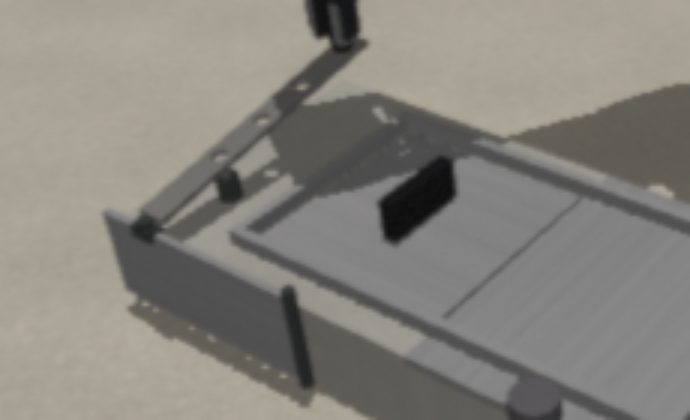

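The stay is tipped up with the pin clear beneath it and the flap still shut. Now I'll push it about 46 mm towards the flap.

```bash
python3 -m crank '{"slide":[[0.0046,0.0006,0],[0.0076,0.001,0],[0.0076,0.001,0],[0.0076,0.001,0],[0.0076,0.001,0],[0.0076,0.001,0],[0.003,0.0004,0],[0,0,0]],"spin":[0,0,0,0,0,0,0,0],"hand":[0,0,0,0,0,0,0,0]}'
python3 -m crank '{"slide":[[0,0,0],[0,0,0]],"spin":[0,0],"hand":[0,0]}'
python3 - <<'E'
from h import *
C,im=shot("wrist","w10.png")
for q,z in dict(pin_top=.1005,hole_mid=.112,hole_far=.12,hole_near=.104,stay_pivot=.0925).items():
    for d in robot.place_of(q,"wrist")[:2]: print(q,round(d["conf"],2),np.round(d["location"]),np.round(at_z(C,d["location"],z),4))
C2,im2=shot("scene")
cv2.imwrite("pics/s3.png",np.hstack([im,cv2.resize(im2[150:290,70:163],(279,420))])[:,:800,::-1])
for q,z in dict(flap_hinge=.0925,stay_pivot=.0925,pin_top=.1005).items():
    for d in robot.place_of(q,"scene")[:1]: print("scene",q,round(d["conf"],2),np.round(d["location"]),np.round(at_z(C2,d["location"],z),4))
E
```

```text
clock: 51.2
ee_pos: [0.5282, -0.2955, 0.1458]
tool_rot: [[0.994, -0.113, 0.0], [-0.113, -0.994, 0.0], [0.0, -0.0, -1.0]]
force: [0.0, 1.4, -3.2]
finger_gap: 0.194
clock: 51.45
ee_pos: [0.5279, -0.2955, 0.1459]
tool_rot: [[0.994, -0.113, -0.0], [-0.113, -0.994, 0.0], [-0.0, -0.0, -1.0]]
force: [-0.9, 1.7, -3.0]
finger_gap: 0.188
pin_top 0.65 [260.  72.] [ 0.6134 -0.2974  0.1005]
hole_mid 0.96 [264.  67.] [ 0.6145 -0.2998  0.112 ]
hole_far 0.83 [270. 169.] [ 0.5696 -0.2972  0.12  ]
stay_pivot 0.39 [ 46. 173.] [ 0.5756 -0.1743  0.0925]
scene flap_hinge 0.68 [164. 248.] [ 0.7066 -0.1661  0.0925]
scene stay_pivot 0.61 [100. 239.] [ 0.7417 -0.2997  0.0925]
scene pin_top 0.7 [146. 205.] [ 0.6125 -0.2921  0.1005]
```

View pics/s3.png

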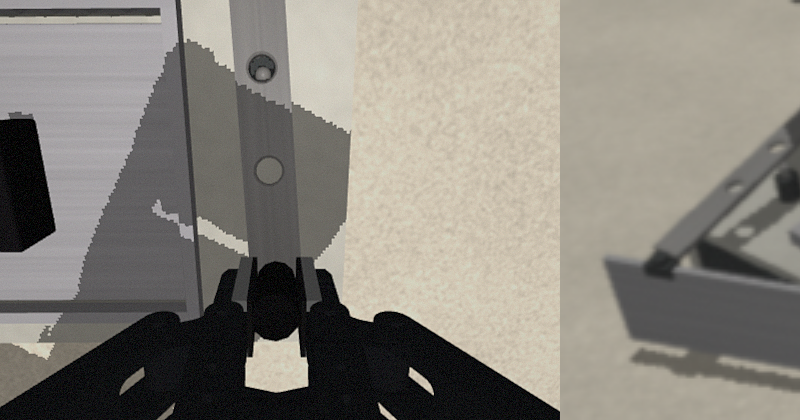

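The pin shows through the middle hole at px (261,70), about 1.6 mm off sideways. I'll correct that and lower halfway along the arc.

```bash
python3 -m crank '{"slide":[[-0.0017,-0.0012,0.0051],[-0.0016,-0.0013,0.0052],[-0.0014,0,0.0052],[-0.0014,0,0.0053],[0,0,0],[0,0,0]],"spin":[0,0,0,0,0,0],"hand":[0,0,0,0,0,0]}'
python3 - <<'E'
from h import *
C,im=shot("wrist","w11.png")
cv2.imwrite("pics/w11c.png",cv2.resize(im[0:200,180:340],None,fx=3,fy=3)[:,:,::-1])
for q,z in dict(pin_top=.1005,hole_mid=.101).items():
    for d in robot.place_of(q,"wrist")[:2]: print(q,round(d["conf"],2),np.round(d["location"]),np.round(at_z(C,d["location"],z),4))
E
```

```text
clock: 52.7
ee_pos: [0.5222, -0.2924, 0.1251]
tool_rot: [[0.994, -0.113, -0.0], [-0.113, -0.994, -0.0], [-0.0, 0.0, -1.0]]
force: [-0.3, -1.2, 0.7]
finger_gap: 0.192
pin_top 0.97 [268.  53.] [ 0.6136 -0.2993  0.1005]
hole_mid 0.86 [262.  60.] [ 0.6111 -0.2964  0.101 ]
```

View pics/w11c.png

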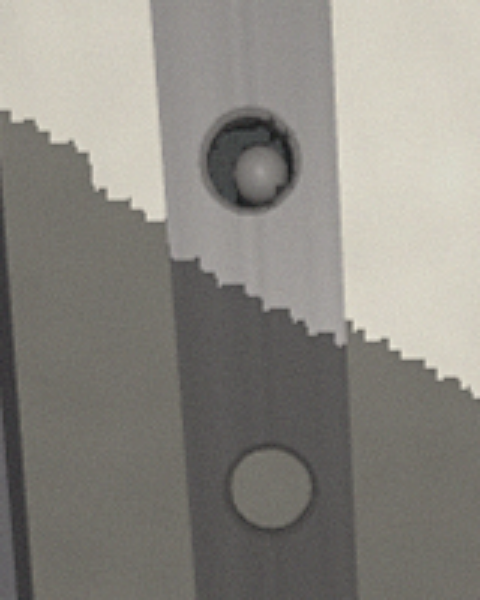

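The pin is inside the hole's outline, about 1.4 mm right and about 1 mm low of centre. I'll nudge and lower.

```bash
python3 -m crank '{"slide":[[-0.0011,0.0013,0],[-0.0012,0,0.0053],[-0.0011,0,0.0053],[0,0,0],[0,0,0]],"spin":[0,0,0,0,0],"hand":[0,0,0,0,0]}'
python3 -m crank '{"slide":[[-0.0009,0,0.0053],[-0.0009,0,0.0054],[0,0,0],[0,0,0]],"spin":[0,0,0,0],"hand":[0,0,0,0]}'
python3 - <<'E'
from h import *
C,im=shot("wrist","w12.png")
cv2.imwrite("pics/w12c.png",cv2.resize(im[0:200,180:340],None,fx=3,fy=3)[:,:,::-1])
E
```

```text
clock: 53.48
ee_pos: [0.5187, -0.2933, 0.1144]
tool_rot: [[0.994, -0.113, -0.0], [-0.113, -0.994, 0.0], [-0.0, -0.0, -1.0]]
force: [0.5, -1.1, 0.5]
finger_gap: 0.192
clock: 53.98
ee_pos: [0.517, -0.2931, 0.1039]
tool_rot: [[0.994, -0.113, 0.0], [-0.113, -0.994, -0.0], [0.0, 0.0, -1.0]]
force: [-0.1, -0.4, 2.9]
finger_gap: 0.195
```

View pics/w12c.png

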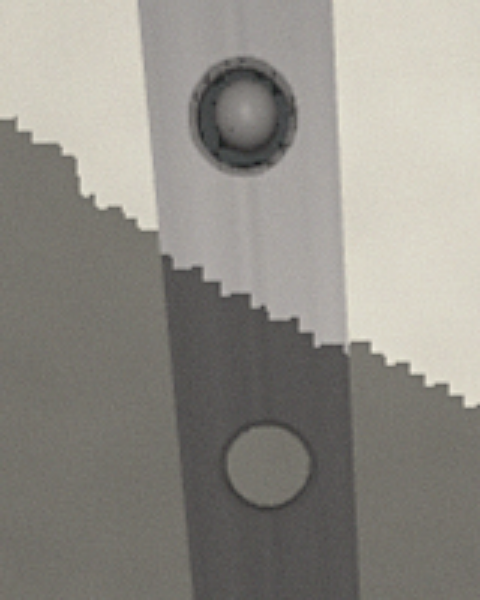

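The pin stands centred in the middle hole and above the stay, and the knob is back at its starting height. Releasing, retreating and checking.

```bash
python3 -m crank '{"slide":[[0,0,0],[0,0,0],[0,0,0],[0,0,-0.01],[0,0,-0.03],[0,0,-0.05],[0,0,-0.05],[0,0,0]],"spin":[0,0,0,0,0,0,0,0],"hand":[0.05,0.05,0.05,0.05,0.05,0.05,0.05,0.05]}'
python3 -m crank '{"slide":[[-0.03,0,-0.03],[-0.04,0,-0.03],[-0.04,0,0],[0,0,0],[0,0,0],[0,0,0]],"spin":[0,0,0,0,0,0],"hand":[0.05,0.05,0.05,0.05,0.05,0.05]}'
python3 - <<'E'
from h import *
C2,im2=shot("scene"); C,im=shot("top")
cv2.imwrite("pics/f.png",np.hstack([cv2.resize(im2[150:360,70:480],(800,410)),])[:,:,::-1])
for q,z in dict(hatch=.062,hatch_grip=.09,stay_pivot=.0925,flap_hinge=.0925,pin_top=.1005,hole_mid=.09,hole_near=.09,stay_knob=.1225,wash_bottle=0,ink_jar=0,dish=0).items():
    for n,c in(("top",C),("scene",C2)):
        for d in robot.place_of(q,n)[:1]: print(q,n,round(d["conf"],2),np.round(at_z(c,d["location"],z),3))
E
```

```text
clock: 55.02
ee_pos: [0.5183, -0.2939, 0.2486]
tool_rot: [[0.994, -0.113, 0.006], [-0.113, -0.994, -0.004], [0.007, 0.004, -1.0]]
force: [0.3, -1.0, -1.7]
finger_gap: 0.584
clock: 55.78
ee_pos: [0.4083, -0.2807, 0.3033]
tool_rot: [[0.994, -0.112, -0.0], [-0.112, -0.994, 0.0], [-0.001, -0.0, -1.0]]
force: [0.6, -0.3, -0.1]
finger_gap: 0.588
hatch top 0.64 [ 0.579 -0.146  0.062]
hatch scene 0.61 [ 0.439 -0.359  0.062]
hatch_grip top 0.67 [ 0.571 -0.156  0.09 ]
hatch_grip scene 0.79 [ 0.569 -0.151  0.09 ]
stay_pivot top 0.71 [ 0.727 -0.295  0.093]
stay_pivot scene 0.88 [ 0.737 -0.309  0.093]
flap_hinge top 0.38 [ 0.523 -0.298  0.093]
flap_hinge scene 0.73 [ 0.696 -0.174  0.093]
pin_top top 0.81 [ 0.604 -0.296  0.101]
pin_top scene 0.62 [ 0.607 -0.294  0.101]
hole_mid top 0.76 [ 0.612 -0.294  0.09 ]
hole_mid scene 0.86 [ 0.62  -0.289  0.09 ]
hole_near top 0.84 [ 0.656 -0.305  0.09 ]
hole_near scene 0.63 [ 0.667 -0.297  0.09 ]
stay_knob top 0.6 [ 0.512 -0.296  0.123]
stay_knob scene 0.9 [ 0.524 -0.29   0.122]
wash_bottle top 0.83 [0.76  0.054 0.   ]
wash_bottle scene 0.76 [0.766 0.063 0.   ]
ink_jar top 0.59 [0.71  0.251 0.   ]
ink_jar scene 0.79 [0.709 0.245 0.   ]
dish top 0.95 [0.323 0.302 0.   ]
dish scene 0.89 [0.332 0.304 0.   ]
```

View pics/f.png

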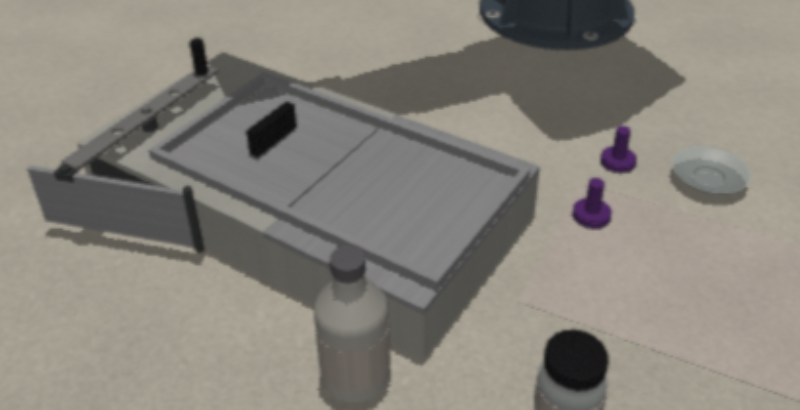

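The final view shows the flap part open with the stay level on the pin, the hatch flush, and the bottle, jar and dish unmoved. Handing in.

```bash
python3 -c "
from rig import robot
print(robot.close_job())"
```

```text
the job is handed in; nothing more can be done
None
```

The job is done and handed in, with about 56 s used on the clock at the last reading.

**What I did:**
- I lifted the hatch and slid it to the park end.
- All four orange carriers are standing in a 2 by 2 pattern on the chamber floor. I did not touch the purple ones.
- I slid the hatch back into its seat, then moved the stay from its near hole to its middle hole. The flap stayed shut until then.

**Last checks:**
- **Carriers:** the wrist camera showed all four upright and within a few millimetres of their intended spots before I closed the hatch.
- **Hatch:** closed fingers touched the handle top at 104 mm, the height for fully home.
- **Stay:** before I let go, the pin stood centred in the middle hole and the knob was back at its starting height. In the final view the flap stood part open.
- **Bystanders:** the bottle, jar and dish were within 8–9 mm of where they started, which is about the detector's scatter.

**What went wrong or disagreed:**
- One move was refused because a step was too large, so the second carrier's release was hurried. A picture showed it still upright and in place.
- In the final pictures, the top camera's flap-hinge point and the scene camera's hatch point were plainly wrong, so I ignored them in favour of the other readings.
- My picture count came to 14, right at the budget.

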